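Load the printer build plate past the dock's lock pin

ROBOT

A 6-joint arm with a two-finger parallel gripper is mounted at the origin on the work surface. World frame = base frame: x ahead of the robot, y to its left, z up, the work surface at z = 0. Lengths are in m, angles in rad, forces in N, time in s.
With the tool pointing down it reaches from about 0.35 to 0.775 m from the base axis. Payload 7.3 kg.
Tool frame: the origin (TCP) lies at the very end of the fingers, on their centre line; the grasp point (between the pads) lies 19 mm behind it (robot.pinch_z is the distance from the TCP to the grasp point, in m); z points along the fingers, y is the line along which they close (so a half turn about z gives the same grasp; the last joint's range is limited). The gripper opens to 92 mm and grips with 3 to 60 N. Pads are 19 mm wide; open, the fingers measure 130 mm over their backs; the gripper's body (75 mm by 190 mm) begins 47 mm behind the grasp point.
Start: joints at [1.069, 0.342, 1.524, -0, 1.275, -0.146], TCP at [0.183, 0.492, 0.227] pointing down, gripper open.
Joint ranges: [-2.53, 2.53], [-0.77, 2.02], [0.04, 2.7], [-1, 4.14], [0.28, 2.66], [-3.11, 3.11]. Speed limits (rad/s): [2.57, 2.57, 3.14, 3.14, 3.14, 3.14].

INTERFACE

Orientations are given as [roll, pitch, yaw] about the fixed x, y, z axes, in that order (R = Rz(yaw) Ry(pitch) Rx(roll)).
In Python, from cell import robot gives the robot as it stands.
- The arm moves only by the tool move_arm, never from a script. Its argument "motion" is a list of rows, each a list of 6 numbers: the shift along the tool's x, y, z in units of 0.1 m (1.0 is 0.1 m), then the turn, a rotation vector about the tool's x, y, z in units of pi rad (1.0 is pi rad). In form: [[dx, dy, dz, rx, ry, rz], ...]. A call has 1 to 12 rows; each row is the pose to reach, as a shift and turn from the pose commanded when the call began, along the tool's axes at that moment, turning the shorter way round; what a row does not reach only later rows make up. A row lasts 1/8 s, in which the tool goes at most 62.5 mm and 10.7 degrees, less where a joint would pass 70% of its speed; a pose out of reach is approached as far as the arm can. A call with a number of a shift or a turn outside -1 to 1 is refused whole. A call with a gripper value outside its range is refused whole. "fingers" is the opening, from -1 (shut) to 1 (fully open), set as the call begins (left out, the last holds). The fingers move at their own pace and stop on an object; "newtons" is the grip in N (left out, the last holds). Time passes only in rows, so rows that repeat a pose let the fingers close. It gives the time, the measured TCP pose, the force, the opening and the grip force at its end, in the units of the state.
- robot.observe(): the state, without advancing time (a new reading comes with each control period).
- robot.read_camera(name): name is "scene" or "side" or "wrist"; returns a dict with "image" (420x560x3 uint8, red, green, blue), "range_z" (420x560 float32, m along the optical axis (not along the pixel's ray), 0 where there is no reading), "vfov" (degrees; the focal length in pixels is half the picture's height over the tangent of half this angle, whatever the lens; pixels are square), "cx", "cy" (the principal point, pixels), "extrinsics" (4x4, takes a point from camera to world coordinates); the wrist camera has in their place "hand_eye" (4x4, takes a point from camera to tool coordinates, whose origin is the TCP and whose axes are the flange's). Camera axes: x right, y up, looking along -z (the intrinsics and any distortion apply to the point x, -y, -z); pixel columns grow to the right and rows downward; lengths in m; the calibration is good to about 2 mm. A picture is of the moment at which its call begins: read the wrist's pose just before it.
- robot.hand_in(): hands the job in; it is judged then, once.
The state is a dict: "time": time; "qpos": joint angles; "qvel": joint speeds; "joint_efforts": joint torques, N m; "tool_pos": TCP position; "tool_rot": TCP orientation; "contact_force": force on the tool from outside, world axes, zero at the start; "torque": the same for the moment, N m; "opening": finger opening in m; "grip_force": force on a finger pad.
Only numpy, scipy, OpenCV 4.12 (cv2) and the standard library are available. Lean on these libraries where they do the work, as an engineer would, in place of code of your own. Each camera call takes 0.05 s, during which the arm holds its last target. There are 200 camera calls.

TASK

Load the build plate into its dock: with the fingertips press the long release bar down and keep it down while you push the plate by its upright tab across the lock pin, until the plate is fully home against the end stop. Then take the hand away, so that the pin springs up behind the plate and locks it in. Only press and push: do not lift or tip the plate, and leave the other things where they are.

Things in the scene. Friction and masses are not known exactly. Their poses are not given: they have to be found in the camera images.
- station: the dock, a dark block fixed to the bench, spanning in its own frame x -125..135, y -195..105, z 0..30 mm (top face). Origin: at bench height, on the centre line of the plate's channel. +y is the direction in which the plate slides home; -x is the side with the release bar (towards the robot). Dock coordinates elsewhere in this list are in this frame, in mm
- stop (a point): middle of the end stop's face (grey painted block across the channel, 20 mm high, face at dock y = 79). The fully home plate has its centre at dock y = 29. Two aluminium rails 10 mm wide (inner faces at dock x = -56.5 and 56.5) guide the plate; from y = -41 on they carry lips over the plate's edges, lip tops at z = 43.5, 2.5 mm clear above the plate
- plate_mid (a point): the centre of the build plate, a loose aluminium plate with a black sheet, 110 (x) x 100 (y) x 8 mm, about 0.4 kg, lying in the channel on the dock's top, in which it slides easily (friction about 0.2, some 1.5 mm side play); its axes run as the dock's. At the start its leading (+y) edge stands 12 to 45 mm short of the lock pin
- tab (a point): centre of the rear (-y) face of the push tab: an upright aluminium plate 42 (x) x 6 (y) x 39 mm high, fixed to the plate by a 16 mm wide arm and hanging over the release bar. The point is 96 mm to the -x side of the plate's centre and 3 mm behind it (-y), 85.5 mm above the bench; the tab reaches from 66 to 105 mm, the arm from 66 to 72 mm above the bench
- bar_top (a point): centre of the top face of the release bar, a flat white-painted bar 24 (x) x 210 (y) x 10 mm, part of the spring plunger; centre line at dock x = -96, spanning dock y -180..30 (this point: x = -96, y = -75); its top is 62 mm above the bench when up (4 mm below the tab). It moves straight down without tilting, wherever it is pressed
- pin_top (a point): top centre of the lock pin, a steel pin 12 mm across in mid-channel (dock x = 0, y = -30), rigidly joined to the bar under the dock. Up, it stands 8 mm above the dock's top and blocks the plate; once the plate lies over it, it cannot rise. With the plate fully home, the plate's rear edge is 3 mm past the pin, which is then free to rise
- bar (a joint): how far the bar and pin are pressed down, m: 0 up, 0.016 at the lower end. The spring needs 3 N to start and 6 N at the end. The plate clears the pin from 0.008 on; 0.011 to 0.014 is comfortable
- jar: bystander: small glass jar with a black cap, 36 mm wide, 45 mm high, on the dock's ledge beyond the far rail; origin at the centre of its underside
- wheel: bystander: white printed wheel with a hub, 40 mm wide, 26 mm high, on the same ledge; origin at the centre of its underside
- scraper: bystander: scraper lying on the bench along the dock's robot side
- glue: bystander: white glue stick standing on the bench to the left, 28 mm wide, 90 mm high; origin at the centre of its underside
- spool: bystander: small grey filament spool lying flat on the right, 120 mm wide, 46 mm high
- driver: bystander: screwdriver lying on the right
- cup: bystander: grey cup on the left, 70 mm wide and high
Not all that is in view belongs to the job. What is shaped like the part that bears plate_mid but red is not meant.

How it is judged:
By the outcome, as a careful person would: the job done as asked, in the order asked, and still so for the second after the job is handed in, with the robot touching nothing.
It also fails if it takes over 38 s, if anything falls off the work surface, if the arm or the gripper's body presses on something with over 40 N, if the wrist force passes 120 N, or if a joint passes its speed limit or range.

## Working session

There is one attempt and no reset: what is moved stays moved. The work goes in short steps, Python scripts to look and compute and a tool call to move; the robot and the scene stay as the last step left them, time stands still between calls to the robot, and variables do not carry over. Pictures are saved under pics/ and viewed, at most 10 in all, crops included, and the job is handed in when it is done.

Besides the shell and the picture viewer there is one more tool, called after "Request:" as name(argument=value, ...) on one line, values as JSON. move_arm: Moves the arm, as the interface text tells. Shifts and turns lie within -1 to 1; 1 stands for 0.1 m of shift or pi rad of turn. Its arguments: {"type":"object","properties":{"motion":{"type":"array"},"fingers":{"type":"number"},"newtons":{"type":"number"}},"required":["motion"]}

```bash
ls; mkdir -p pics
cat > h.py <<'E'
import numpy as np, cv2
from cell import robot
def cam(n):
    s=robot.observe(); c=robot.read_camera(n); c['s']=s
    im=c['image']; c['f']=im.shape[0]/2/np.tan(np.radians(c['vfov'])/2)
    if 'extrinsics' in c: c['T']=np.array(c['extrinsics'])
    else:
        from scipy.spatial.transform import Rotation as R
        T=np.eye(4); T[:3,:3]=R.from_euler('xyz',s['tool_rot']).as_matrix(); T[:3,3]=s['tool_pos']; c['T']=T@np.array(c['hand_eye'])
    return c
def cloud(c):
    z=c['range_z']; v,u=np.indices(z.shape)
    P=np.stack([(u-c['cx'])/c['f']*z,-(v-c['cy'])/c['f']*z,-z],-1)
    P=P@c['T'][:3,:3].T+c['T'][:3,3]; P[z==0]=np.nan; return P
def ray(c,u,v,h):
    d=c['T'][:3,:3]@np.array([(u-c['cx'])/c['f'],-(v-c['cy'])/c['f'],-1]); o=c['T'][:3,3]
    return o+d*(h-o[2])/d[2]
def save(c,n): cv2.imwrite('pics/'+n,c['image'][...,::-1])
E
python3 - <<'E'
from h import *
for n in ['scene','side']:
    c=cam(n); save(c,n+'0.png'); print(n,{k:v for k,v in c.items() if k not in('image','range_z','s')}); np.save(n+'.npy',cloud(c))
print(c['s'])
E
```

```text
pics
scene {'vfov': 53.99963913981932, 'cx': 289.64315827288226, 'cy': 204.73678589363877, 'extrinsics': array([[-0.89331837, -0.35146128,  0.28010221,  0.78866221],
       [ 0.44914019, -0.72031693,  0.52859873,  0.4683755 ],
       [ 0.01598038,  0.59801212,  0.80132773,  0.83386017],
       [ 0.        ,  0.        ,  0.        ,  1.        ]]), 'f': np.float64(412.151414750202), 'T': array([[-0.89331837, -0.35146128,  0.28010221,  0.78866221],
       [ 0.44914019, -0.72031693,  0.52859873,  0.4683755 ],
       [ 0.01598038,  0.59801212,  0.80132773,  0.83386017],
       [ 0.        ,  0.        ,  0.        ,  1.        ]])}
side {'vfov': 45.17827723052302, 'cx': 283.79946626690787, 'cy': 212.12615218944984, 'extrinsics': array([[ 0.88335842,  0.22731602, -0.40988453, -0.1090767 ],
       [-0.46869596,  0.43106164, -0.77104472, -1.18805374],
       [ 0.00141468,  0.87322007,  0.48732403,  0.84177413],
       [ 0.        ,  0.        ,  0.        ,  1.        ]]), 'f': np.float64(504.762278118873), 'T': array([[ 0.88335842,  0.22731602, -0.40988453, -0.1090767 ],
       [-0.46869596,  0.43106164, -0.77104472, -1.18805374],
       [ 0.00141468,  0.87322007,  0.48732403,  0.84177413],
       [ 0.        ,  0.        ,  0.        ,  1.        ]])}
{'time': 0.05, 'qpos': array([ 1.06896790e+00,  3.42683091e-01,  1.52499112e+00, -7.78559594e-06,
        1.27544171e+00, -1.46001128e-01]), 'qvel': array([-0.0002396 , -0.00057685, -0.00022782,  0.00081508,  0.00094473,
       -0.00142365]), 'joint_efforts': array([ 7.68047594e-04, -4.32421267e+01, -2.44991577e+01,  7.19235535e-02,
        5.24791097e-02, -3.23617553e-05]), 'tool_pos': array([0.18267499, 0.49175715, 0.22607459]), 'tool_rot': array([-3.14008451e+00, -2.14244133e-04,  2.78576746e+00]), 'contact_force': array([ 0.27739841, -0.92971094,  0.15856456]), 'torque': array([-0.02276585, -0.03848334, -0.01527485]), 'grip_force': 0.0, 'opening': 0.09163742660887379}
```

View pics/scene0.png

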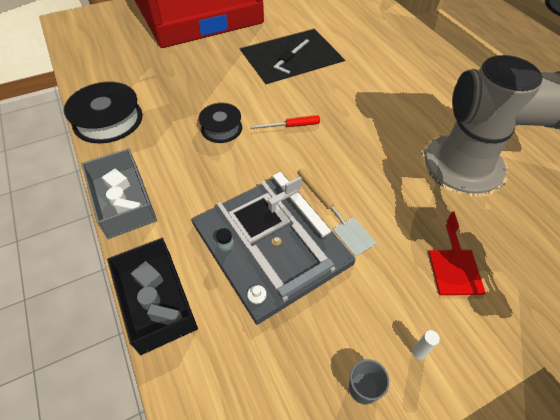

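View pics/side0.png

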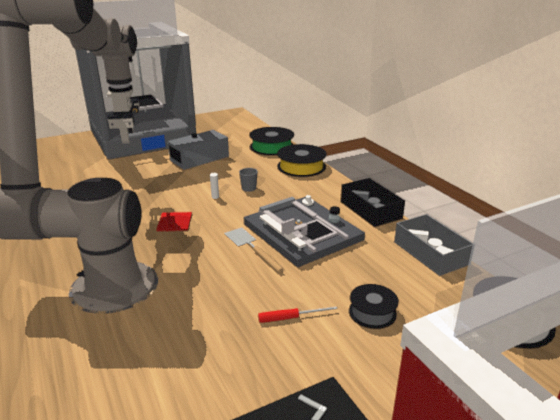

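The scene view shows the dock around (275,245). The plate's black sheet is at (255,217), the tab at (288,188), the white bar runs from about (278,180) to (328,232), and the end stop is at (305,285). The side view agrees with this. Next I measure the dock with the range data.

Run:
```python
from h import *
c=cam('scene');P=cloud(c)
sub=P[160:335,180:365].reshape(-1,3); im=c['image'][160:335,180:365].reshape(-1,3).astype(int)
m=(sub[:,2]>.022)&(sub[:,2]<.036)
r=cv2.minAreaRect((sub[m,:2]*1000).astype(np.float32)); print('rect',r,np.median(sub[m,2]))
print(cv2.boxPoints(r))
b=(sub[:,2]>.053)&(sub[:,2]<.07)&(im.min(1)>150); q=sub[b]
r2=cv2.minAreaRect((q[:,:2]*1000).astype(np.float32)); print('bar',r2,np.median(q[:,2]),b.sum()); print(cv2.boxPoints(r2))
t=(sub[:,2]>.080)&(sub[:,2]<.12);q=sub[t]; print('tab',q.mean(0),q.max(0),t.sum());print(cv2.boxPoints(cv2.minAreaRect((q[:,:2]*1000).astype(np.float32))))
q=sub[(sub[:,2]>.099)&(sub[:,2]<.109)];print(len(q),cv2.minAreaRect((q[:,:2]*1000).astype(np.float32)))
cv2.imwrite('pics/crop.png',cv2.resize(c['image'][165:330,185:365,::-1],None,fx=4,fy=3.6,interpolation=cv2.INTER_CUBIC)[:600])
```

```text
rect ((629.7071533203125, 6.849151611328125), (449.4745788574219, 302.3468017578125), 6.677008152008057) 0.0301160157581033
[[ 388.9169   130.86652]
 [ 424.07144 -169.4296 ]
 [ 870.49744 -117.16821]
 [ 835.3429   183.1279 ]]
bar ((534.9718627929688, 26.037460327148438), (323.3016357421875, 149.90769958496094), 56.52273941040039) 0.06194616151613608 704
[[ 383.2849   -67.45127]
 [ 508.32364 -150.14127]
 [ 686.6588   119.52619]
 [ 561.6201   202.21619]]
tab [ 0.49760041 -0.06910479  0.09611829] [ 0.51755297 -0.06409155  0.10823952] 141
[[475.1661   -69.52274 ]
 [476.17758  -77.32841 ]
 [518.0896   -71.89721 ]
 [517.0781   -64.091545]]
62 ((496.5032653808594, -70.59333038330078), (41.82790756225586, 7.728687286376953), 9.238479614257812)
```

View pics/crop.png

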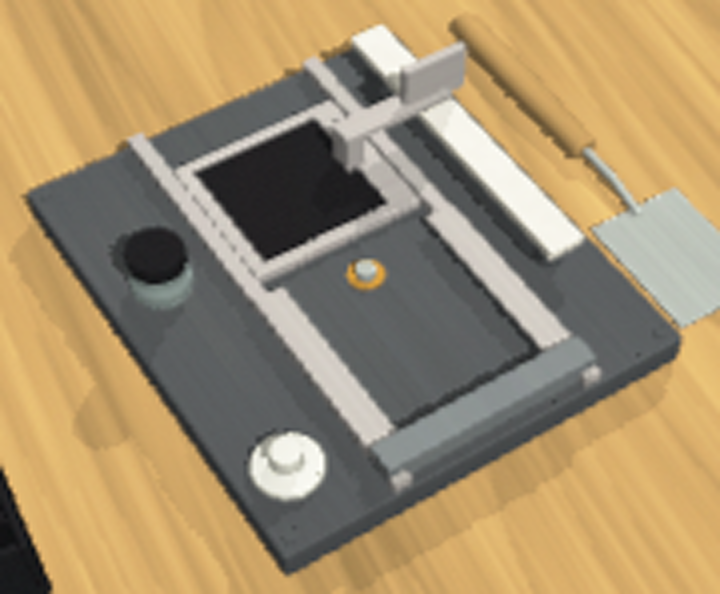

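The crop shows the pin at (367,270) standing up, with the plate short of it. The tab is at (435,75) over the bar, and the bar's +y end is at (562,245). I'll refit with outliers removed.

Run:
```python
from h import *
c=cam('scene');P=cloud(c);im=c['image'].astype(int)
def comp(m):
    m=m.astype(np.uint8); n,l,st,_=cv2.connectedComponentsWithStats(m,connectivity=4); return l==1+np.argmax(st[1:,4])
roi=np.zeros(P.shape[:2],bool); roi[160:335,180:365]=1
def rect(m,name):
    q=P[m]; r=cv2.minAreaRect((q[:,:2]*1000).astype(np.float32)); print(name,m.sum(),r,np.median(q[:,2])); 
    print(cv2.boxPoints(r).round(1).tolist())
d=roi&(P[...,2]>.02)&(P[...,2]<.11)&(abs(P[...,0]-.58)<.2)&(abs(P[...,1]-.03)<.22)
d=comp(cv2.morphologyEx((roi&(P[...,2]>.026)&(P[...,2]<.034)).astype(np.uint8),cv2.MORPH_OPEN,np.ones((3,3))))
rect(d,'dock')
b=roi&(P[...,2]>.056)&(P[...,2]<.068)&(im.min(2)>170)&(abs(P[...,0]-.5)<.06)
rect(comp(b),'bar')
# lock pin, colours: orange ring at z=.03
hsv=cv2.cvtColor(c['image'],cv2.COLOR_RGB2HSV)
# pixel from crop
print('pin',ray(c,185+367/4,165+268/3.6,.038))
for u,v in [(200,170),(322,115),(390,200),(262,258)]: print('sheet',ray(c,185+u/4,165+v/3.6,.038))
for u,v in [(350,40),(382,25),(585,238),(552,258)]: print('bar',ray(c,185+u/4,165+v/3.6,.062))
for u,v in [(402,68),(463,42)]: print('tabtop',ray(c,185+u/4,165+v/3.6,.105))
for u,v in [(25,195),(288,572),(682,338)]: print('dock corner',ray(c,185+u/4,165+v/3.6,.03))
```

```text
dock 3162 ((683.4397583007812, 13.67120361328125), (75.14384460449219, 301.96295166015625), 8.067536354064941) 0.030100226063858926
[[625.0999755859375, 157.89999389648438], [667.4000244140625, -141.10000610351562], [741.7999877929688, -130.5], [699.5, 168.39999389648438]]
bar 469 ((487.6942138671875, -0.6827926635742188), (23.71621322631836, 132.1175537109375), 6.837241172790527) 0.06208814926162698
[[468.1000061035156, 63.5], [483.79998779296875, -67.69999694824219], [507.29998779296875, -64.9000015258789], [491.6000061035156, 66.30000305175781]]
pin [0.58081264 0.018243   0.038     ]
sheet [ 0.63689736 -0.09366062  0.038     ]
sheet [ 0.55279121 -0.10367574  0.038     ]
sheet [ 0.54627188 -0.02265558  0.038     ]
sheet [ 0.63117873 -0.01471372  0.038     ]
bar [ 0.51729777 -0.13788999  0.062     ]
bar [ 0.4936259 -0.1415301  0.062    ]
bar [0.46831289 0.06570708 0.062     ]
bar [0.49211288 0.07035006 0.062     ]
tabtop [ 0.51563689 -0.06987783  0.105     ]
tabtop [ 0.47406344 -0.07388471  0.105     ]
dock corner [ 0.73559434 -0.12580382  0.03      ]
dock corner [0.69987458 0.17506535 0.03      ]
dock corner [0.44354593 0.1365225  0.03      ]
```

Request:
move_arm(motion=[[-0.3, -0.27, 0, 0, 0, 0], [-0.65, -0.58, 0, 0, 0, 0], [-1, -0.89, 0, 0, 0, 0]], fingers=-1)

```text
time: 0.57
tool_pos: [0.2459, 0.3727, 0.2266]
tool_rot: [-3.142, 0.0, 2.787]
contact_force: [0.0, -0.6, 0.7]
opening: 0.0662
grip_force: 0.0
```

Request:
move_arm(motion=[[-0.33, -0.3, 0, 0, 0, 0], [-0.67, -0.6, 0, 0, 0, 0], [-1, -0.89, 0, 0, 0, 0]])

```text
time: 0.95
tool_pos: [0.3088, 0.2543, 0.2268]
tool_rot: [3.141, 0.0, 2.786]
contact_force: [-0.1, -0.2, -0.2]
opening: 0.0364
grip_force: 0.0
```

Request:
move_arm(motion=[[-0.33, -0.3, 0, 0, 0, 0], [-0.67, -0.6, 0, 0, 0, 0], [-1, -0.89, 0, 0, 0, 0]])

```text
time: 1.32
tool_pos: [0.3715, 0.136, 0.2268]
tool_rot: [3.141, 0.0, 2.786]
contact_force: [0.5, 0.7, -0.3]
opening: 0.0064
grip_force: 0.0
```

Request:
move_arm(motion=[[-0.33, -0.3, 0, 0, 0, 0], [-0.67, -0.6, 0, 0, 0, 0], [-1, -0.89, 0, 0, 0, 0]])

```text
time: 1.7
tool_pos: [0.4343, 0.0176, 0.2267]
tool_rot: [3.141, 0.0, 2.785]
contact_force: [-0.3, 0.3, -0.2]
opening: -0.0001
grip_force: 0.0
```

Request:
move_arm(motion=[[-0.33, -0.3, 0, 0, 0, 0], [-0.67, -0.6, 0, 0, 0, 0], [-1, -0.89, 0, 0, 0, 0], [-1, -0.89, 0, 0, 0, 0]])

```text
time: 2.2
tool_pos: [0.4973, -0.1015, 0.2261]
tool_rot: [-3.141, -0.0, 2.783]
contact_force: [-0.4, 0.1, -0.2]
opening: 0.0006
grip_force: 0.0
```

Request:
move_arm(motion=[[0, 0, 0, 0, 0, 0.058], [0, 0, 0, 0, 0, 0.116], [0, 0, 0, 0, 0, 0.174], [0, 0, 0, 0, 0, 0.232], [0, 0, 0, 0, 0, 0.29], [0, 0, 0, 0, 0, 0.346], [0, 0, 0, 0, 0, 0.346]])

```text
time: 3.08
tool_pos: [0.4961, -0.0982, 0.2267]
tool_rot: [-3.141, -0.0, 1.701]
contact_force: [-0.6, 0.8, -0.3]
opening: 0.0003
grip_force: 0.0
```

Run:
```python
from h import *
c=cam('wrist'); save(c,'w1.png'); print(c['s']['tool_pos'],c['s']['tool_rot'],c['hand_eye'].round(3)); P=cloud(c); np.save('w1.npy',P)
z=P[...,2]; hi=(z>.095)&(z<.112); print('tab',hi.sum(),cv2.minAreaRect((P[hi][:,:2]*1000).astype(np.float32)) if hi.sum()>9 else '')
b=(abs(z-.062)<.005)&(c['image'].min(2)>150); print('bar',b.sum(),cv2.minAreaRect((P[b][:,:2]*1000).astype(np.float32)) if b.sum()>9 else '')
```

```text
[ 0.49610301 -0.0982421   0.22670829] [-3.14130620e+00 -4.53225212e-04  1.70121037e+00] [[-0.001  0.955  0.295  0.079]
 [ 1.     0.001 -0.    -0.001]
 [-0.001  0.295 -0.955 -0.156]
 [ 0.     0.     0.     1.   ]]
tab 489 ((495.68994140625, -71.2901840209961), (41.86852264404297, 6.504995822906494), 6.261900901794434)
bar 5966 ((517.0474243164062, -39.650787353515625), (73.32263946533203, 203.87921142578125), 7.0363993644714355)
```

View pics/w1.png

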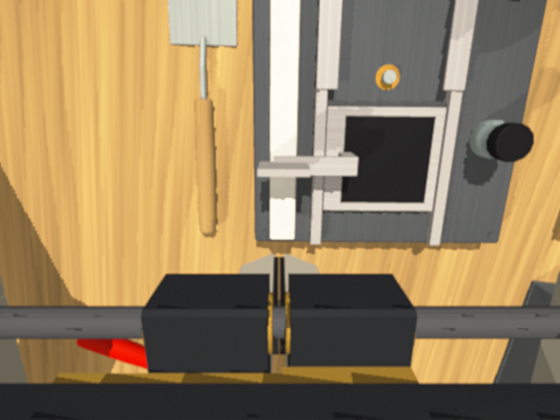

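The wrist view shows the bar running vertically at columns 270–298 and the tab at (307,168). The pin is at (388,76), and the closed fingertips at (280,262) are in line with the bar. I'll check the hand's geometry for clearance and work out the dock axes.

Run:
```python
from h import *
c=cam('wrist'); P=cloud(c); T=c['T']@np.linalg.inv(np.array(c['hand_eye'])); L=(P-T[:3,3])@T[:3,:3]*1000
for z0,z1 in [(-15,3),(-30,-15),(-47,-30),(-66,-47),(-100,-66)]:
    m=(L[...,2]>z0)&(L[...,2]<z1)&(np.indices(L.shape[:2])[0]>235); q=L[m]
    if len(q): print(z0,z1,len(q),np.percentile(q,2,0).round(),np.percentile(q,98,0).round())
for u,v in [(280,262),(275,290),(250,263),(210,320),(160,290),(350,290)]: print(u,v,L[v,u].round())
z=P[...,2]
b=(abs(z-.062)<.004)&(c['image'].min(2)>150); b[:,:262]=0;b[:,302:]=0
print(cv2.minAreaRect((P[b][:,:2]*1000).astype(np.float32)))
print(cv2.boxPoints(cv2.minAreaRect((P[b][:,:2]*1000).astype(np.float32))))
```

```text
-15 3 833 [  9. -16. -15.] [11. 14.  1.]
-30 -15 587 [ -0. -16. -29.] [ 11.  15. -15.]
-47 -30 356 [-10.  -4. -45.] [ 11.   2. -31.]
-66 -47 595 [ -4. -81. -66.] [ 32.  79. -56.]
-100 -66 46648 [   7.  -68. -100.] [ 36.  77. -69.]
280 262 [ 9. -0. -5.]
275 290 [  9.  -2. -30.]
250 263 [ 10. -14.  -9.]
210 320 [ 33. -16. -87.]
160 290 [ 36. -30. -78.]
350 290 [ 35.  17. -78.]
((492.45001220703125, -42.7850341796875), (23.861663818359375, 203.63868713378906), 7.1453118324279785)
[[ 467.94693    56.759537]
 [ 493.27676  -145.29765 ]
 [ 516.9531   -142.3296  ]
 [ 491.62326    59.727585]]
```

Request:
move_arm(motion=[[0.05, 0.033, 0.35, 0, 0, 0.002], [0.05, 0.033, 0.7, 0, 0, 0.002], [0.05, 0.033, 1, 0, 0, 0.002], [0.05, 0.033, 1, 0, 0, 0.002]])

```text
time: 3.68
tool_pos: [0.4977, -0.0931, 0.125]
tool_rot: [-3.137, -0.002, 1.695]
contact_force: [-0.2, 0.5, 0.1]
opening: 0.0008
grip_force: 0.0
```

Request:
move_arm(motion=[[0, 0, 0.25, 0, 0, 0], [0, 0, 0.45, 0, 0, 0], [0, 0, 0.56, 0, 0, 0], [0, 0, 0.56, 0, 0, 0], [0, 0, 0.56, 0, 0, 0]])

```text
time: 4.3
tool_pos: [0.4999, -0.094, 0.0717]
tool_rot: [3.14, 0.001, 1.693]
contact_force: [1.0, 0.3, -0.3]
opening: 0.0006
grip_force: 0.0
```

Run:
```python
from h import *
s=robot.observe();print(s['tool_pos'],s['tool_rot'],s['contact_force'])
c=cam('wrist'); save(c,'w2.png'); P=cloud(c); T=c['T']@np.linalg.inv(np.array(c['hand_eye'])); L=(P-T[:3,3])@T[:3,:3]*1000
z=P[...,2]; hi=(z>.098)&(z<.110)&(L[...,0]>8)&(abs(L[...,1])<40)&(L[...,0]<50); print('tab tool',np.percentile(L[hi],[2,50,98],axis=0))
```

```text
[ 0.49987894 -0.09396398  0.07172985] [3.13993872e+00 6.98832548e-04 1.69288416e+00] [ 1.02550066  0.27050212 -0.31883523]
tab tool [[  8.6742027  -21.48656546 -34.71644714]
 [ 23.46489698  -1.31052326 -31.40582605]
 [ 26.10935915  18.64543658 -26.73997157]]
```

View pics/w2.png

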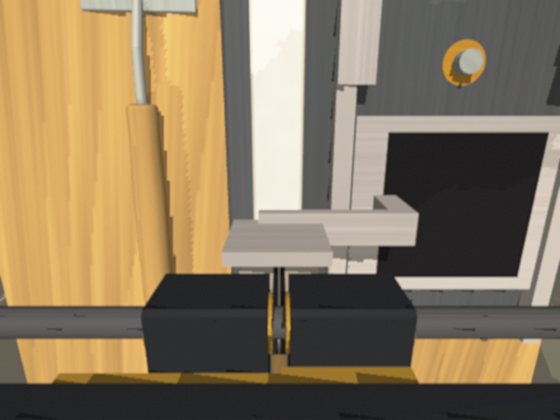

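The hand is centred behind the tab: the tab is at (278,240), the bar lies below it, and the gap is about 10 mm. Now I press down.

Request:
move_arm(motion=[[0, 0, 0.05, 0, 0, 0], [0, 0, 0.08, 0, 0, 0], [0, 0, 0.11, 0, 0, 0], [0, 0, 0.13, 0, 0, 0], [0, 0, 0.13, 0, 0, 0]])

```text
time: 4.97
tool_pos: [0.4992, -0.0938, 0.0577]
tool_rot: [-3.142, -0.0, 1.693]
contact_force: [-1.4, -0.1, 2.7]
opening: 0.0004
grip_force: 1.4
```

Request:
move_arm(motion=[[0, 0, 0.03, 0, 0, 0], [0, 0, 0.06, 0, 0, 0], [0, 0, 0.085, 0, 0, 0], [0, 0, 0.085, 0, 0, 0], [0, 0, 0.085, 0, 0, 0]])

```text
time: 5.6
tool_pos: [0.4992, -0.0938, 0.0493]
tool_rot: [3.142, -0.0, 1.693]
contact_force: [-1.5, 0.2, 4.3]
opening: 0.0004
grip_force: 2.1
```

Run:
```python
from h import *
s=robot.observe();print(s['tool_pos'],s['tool_rot'],s['contact_force'])
c=cam('scene'); P=cloud(c);im=c['image']
dock=lambda Q:(Q[...,:2]-np.array([.5788,.0503]))@np.array([[.9922,-.1245],[.1245,.9922]])
D=dock(P); 
b=(abs(D[...,0]+.096)<.009)&(D[...,1]>-.06)&(D[...,1]<.02); print('bar z',np.nanmedian(P[b][:,2]))
p=(np.hypot(D[...,0],D[...,1]+.03)<.005); print('pin z',P[p][:,2].round(4))
```

```text
[ 0.49921729 -0.0937824   0.04927297] [ 3.14151662e+00 -3.54444759e-05  1.69255986e+00] [-1.47692536  0.22814867  4.30967067]
bar z 0.04892331486899504
pin z [0.032  0.0324 0.0303 0.0316 0.0304 0.0308 0.0291 0.0295 0.0316 0.0299
 0.0301]
```

Request:
move_arm(motion=[[0.04, 0, 0, 0, 0, 0], [0.08, 0, 0, 0, 0, 0], [0.11, 0, 0, 0, 0, 0], [0.15, 0, 0, 0, 0, 0], [0.2, 0, 0, 0, 0, 0], [0.25, 0, 0, 0, 0, 0], [0.25, 0, 0, 0, 0, 0]])

```text
time: 6.52
tool_pos: [0.4964, -0.0683, 0.0493]
tool_rot: [3.141, -0.0, 1.693]
contact_force: [1.6, -0.5, 4.2]
opening: 0.0004
grip_force: 2.1
```

Request:
move_arm(motion=[[0.05, 0, 0, 0, 0, 0], [0.1, 0, 0, 0, 0, 0], [0.15, 0, 0, 0, 0, 0], [0.2, 0, 0, 0, 0, 0], [0.25, 0, 0, 0, 0, 0], [0.3, 0, 0, 0, 0, 0], [0.3, 0, 0, 0, 0, 0]])

```text
time: 7.4
tool_pos: [0.4922, -0.0383, 0.0491]
tool_rot: [-3.141, -0.001, 1.693]
contact_force: [1.9, 0.5, 4.0]
opening: 0.0004
grip_force: 2.1
```

```bash
cat > st.py <<'E'
from h import *
s=robot.observe();print(s['tool_pos'],s['tool_rot'],s['contact_force'])
c=cam('scene'); P=cloud(c)
D=(P[...,:2]-np.array([.5788,.0503]))@np.array([[.9922,-.1245],[.1245,.9922]])
print('tcp dock',(s['tool_pos'][:2]-np.array([.5788,.0503]))@np.array([[.9922,-.1245],[.1245,.9922]]))
b=(abs(D[...,0]+.096)<.009)&(D[...,1]>.0)&(D[...,1]<.026); print('bar z',np.nanmedian(P[b][:,2]))
z=P[...,2]; sh=(abs(z-.038)<.003)&(abs(D[...,0])<.05)&(c['image'].max(2)<45)&(D[...,1]<.09); print('sheet y',np.percentile(D[sh],[1,50,99],axis=0).round(4).tolist(),sh.sum())
E
python3 st.py
```

```text
[ 0.49224856 -0.03828561  0.04910544] [-3.14126040e+00 -1.08540467e-03  1.69274725e+00] [1.89257355 0.54084312 4.02321212]
tcp dock [-0.09690524 -0.07711899]
bar z 0.04842804771379994
sheet y [[-0.036, -0.0982], [0.0039, -0.0587], [0.0415, -0.0207]] 928
```

The plate is now over the pin, with its centre at dock y ≈ -60, and the bar is still down. I carry on pushing.

Request:
move_arm(motion=[[0.06, 0, 0, 0, 0, 0], [0.13, 0, 0, 0, 0, 0], [0.2, 0, 0, 0, 0, 0], [0.27, 0, 0, 0, 0, 0], [0.34, 0, 0, 0, 0, 0], [0.41, 0, 0, 0, 0, 0], [0.48, 0, 0, 0, 0, 0], [0.55, 0, 0, 0, 0, 0], [0.62, 0, 0, 0, 0, 0], [0.69, 0, 0, 0, 0, 0], [0.75, 0, 0, 0, 0, 0], [0.75, 0, 0, 0, 0, 0]])

```text
time: 8.95
tool_pos: [0.4831, 0.0362, 0.0492]
tool_rot: [-3.141, -0.001, 1.693]
contact_force: [0.0, 0.3, 4.0]
opening: 0.0003
grip_force: 2.1
```

```bash
python3 st.py
```

```text
[0.4831158  0.03623426 0.04921025] [-3.14133347e+00 -1.10850149e-03  1.69278059e+00] [0.03772305 0.34152343 3.97256947]
tcp dock [-0.09668905 -0.00204335]
bar z 0.16523075698283518
sheet y [[-0.0356, -0.0237], [0.0043, 0.017], [0.0416, 0.0543]] 1075
```

Request:
move_arm(motion=[[0.03, 0, 0, 0, 0, 0], [0.06, 0, 0, 0, 0, 0], [0.09, 0, 0, 0, 0, 0], [0.11, 0, 0, 0, 0, 0], [0.12, 0, 0, 0, 0, 0], [0.12, 0, 0, 0, 0, 0]])

```text
time: 9.75
tool_pos: [0.482, 0.0461, 0.0493]
tool_rot: [-3.141, 0.002, 1.693]
contact_force: [0.1, -11.0, 5.0]
opening: 0.0007
grip_force: 6.8
```

Request:
move_arm(motion=[[0.01, 0, 0, 0, 0, 0], [0.02, 0, 0, 0, 0, 0], [0.02, 0, 0, 0, 0, 0]])

```text
time: 10.12
tool_pos: [0.482, 0.0466, 0.0498]
tool_rot: [3.142, 0.004, 1.693]
contact_force: [-2.7, -19.3, 9.8]
opening: 0.0006
grip_force: 10.7
```

```bash
python3 st.py
```

```text
[0.48198222 0.04659353 0.04975425] [3.14151752 0.00373941 1.69296183] [ -2.73728612 -19.31333236   9.78092362]
tcp dock [-0.09652406  0.00837626]
bar z 0.40956476467295844
sheet y [[-0.0357, -0.0148], [0.0043, 0.0269], [0.0418, 0.0635]] 1049
```

The force has risen to about 19 N. I look to see whether the plate is against the stop or jammed.

Run:
```python
from h import *
c=cam('scene'); P=cloud(c)
cv2.imwrite('pics/crop2.png',cv2.resize(c['image'][185:315,215:355,::-1],None,fx=4.6,fy=4.6,interpolation=cv2.INTER_CUBIC))
print(ray(c,185+367/4,165+268/3.6,.038))
```

```text
[0.58081264 0.018243   0.038     ]
```

View pics/crop2.png

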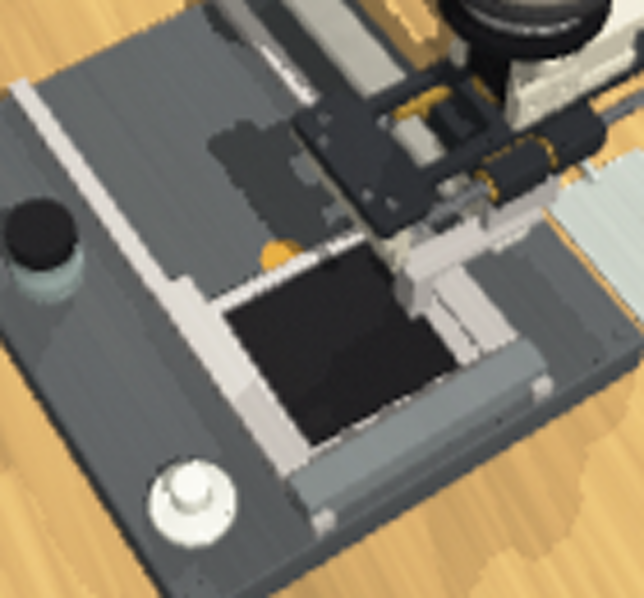

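The plate's leading edge is against the stop (row ~400), and the orange pin ring at (280,255) is clear behind the rear edge. I back off a little to unload the tab, then lift straight up.

Request:
move_arm(motion=[[-0.02, 0, 0, 0, 0, 0], [-0.05, 0, 0, 0, 0, 0], [-0.08, 0, 0, 0, 0, 0], [-0.08, 0, 0, 0, 0, 0]])

```text
time: 10.72
tool_pos: [0.4824, 0.0417, 0.0491]
tool_rot: [-3.141, -0.001, 1.693]
contact_force: [-0.2, 2.5, 4.3]
opening: 0.0003
grip_force: 2.1
```

```bash
python3 st.py
```

```text
[0.48241417 0.04166654 0.04908491] [-3.14114607e+00 -7.19952298e-04  1.69256803e+00] [-0.22762057  2.54809367  4.26665619]
tcp dock [-0.09670889  0.00343392]
bar z 0.40876058526412373
sheet y [[-0.0363, -0.0153], [0.0043, 0.0259], [0.042, 0.0632]] 1094
```

Request:
move_arm(motion=[[0, 0, -0.03, 0, 0, 0], [0, 0, -0.08, 0, 0, 0], [0, 0, -0.14, 0, 0, 0], [0, 0, -0.22, 0, 0, 0], [0, 0, -0.4, 0, 0, 0], [0, 0, -0.7, 0, 0, 0], [0, 0, -1, 0, 0, 0]])

```text
time: 11.65
tool_pos: [0.4825, 0.0409, 0.1503]
tool_rot: [-3.141, 0.0, 1.692]
contact_force: [0.2, 0.4, 0.1]
opening: 0.0008
grip_force: 0.0
```

Request:
move_arm(motion=[[-0.3, -0.2, -0.3, 0, 0, 0], [-0.6, -0.4, -0.6, 0, 0, 0], [-1, -0.8, -0.8, 0, 0, 0], [-1, -0.8, -0.8, 0, 0, 0]])

```text
time: 12.15
tool_pos: [0.4145, -0.0703, 0.231]
tool_rot: [3.139, 0.002, 1.688]
contact_force: [-0.2, 0.3, 0.5]
opening: 0.0006
grip_force: 0.0
```

```bash
python3 st.py
python3 - <<'E'
from h import *
c=cam('scene'); P=cloud(c)
D=(P[...,:2]-np.array([.5788,.0503]))@np.array([[.9922,-.1245],[.1245,.9922]])
b=(abs(D[...,0]+.096)<.009)&(D[...,1]>-.16)&(D[...,1]<-.06);print('bar z',np.nanmedian(P[b][:,2]))
cv2.imwrite('pics/crop3.png',cv2.resize(c['image'][175:315,200:365,::-1],None,fx=4.2,fy=4.2,interpolation=cv2.INTER_CUBIC))
E
```

```text
[ 0.41445925 -0.07029974  0.23099756] [3.13912870e+00 2.27019142e-03 1.68795109e+00] [-0.19784879  0.3060047   0.45748748]
tcp dock [-0.17807356 -0.09919864]
bar z 0.03174595199049446
sheet y [[-0.0357, -0.0158], [0.0047, 0.0247], [0.0421, 0.0634]] 1102
bar z 0.30197382643653303
```

View pics/crop3.png

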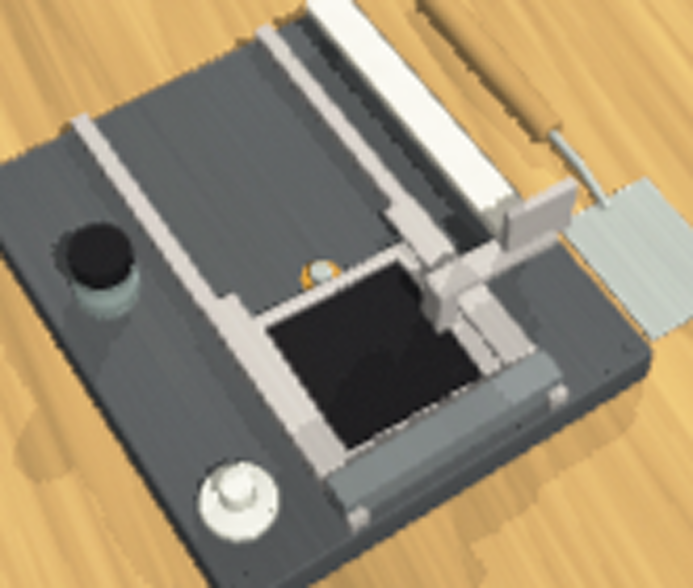

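The pin stands up at (320,270) behind the plate. The plate is at the stop, and the jar and wheel haven't moved. One check of the heights before handing in.

Run:
```python
from h import *
c=cam('scene'); 
P=cloud(c)[175:315,200:365]; f=4.2
for n,(u,v) in dict(bar=(400,100),bar2=(450,160),pin=(321,269),plate=(350,340),tabtop=(545,205),rear=(335,283)).items(): print(n,P[int(v/f),int(u/f)].round(4))
```

```text
bar [ 0.4992 -0.0518  0.0637]
bar2 [ 0.4929 -0.0032  0.0601]
pin [0.5811 0.0149 0.0353]
plate [0.5864 0.0617 0.0401]
tabtop [0.4792 0.067  0.103 ]
rear [0.5798 0.0279 0.0404]
```

```bash
python3 -c "
from cell import robot
print(robot.hand_in())"
```

```text
the job is handed in; nothing more can be done
None
```

The job is handed in, with no verdict returned: the plate looks fully home against the end stop, the pin is up behind it with the bar back at about 62 mm, and the hand is clear (about 12 s used).

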